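# Load the herb dryer and set its click dial

## Robot

A 6-joint arm with a two-finger parallel gripper is mounted at the origin on a cart in front of the work surface, level with it; the furniture and walls round the work are solid. World frame = base frame: x ahead of the robot, y to its left, z up, the work surface at z = 0. Lengths are in m, angles in rad, forces in N, time in s.
With the tool pointing down it reaches from about 0.375 to 0.9 m from the base axis. Payload 3.1 kg.
Tool frame: the origin (TCP) lies between the finger pads, 19 mm behind the fingertips; this is the grasp point; z points along the fingers, y is the line along which they close (so a half turn about z gives the same grasp; the last joint's range is limited). The gripper opens to 85 mm and grips with 20 to 120 N. Pads are 22 mm wide; open, the fingers measure 114 mm over their backs; the gripper's body (76 mm by 85 mm) begins 54 mm behind the grasp point. The pads swing forward as they close: fully open they stand 13 mm farther back than shut.
Start: joints at [1.01, 0.527, 1.433, -0, 1.181, -0.178], TCP at [0.233, 0.58, 0.25] pointing down, gripper open.
Joint ranges: [-3.08, 3.08], [-0.75, 2.2], [0.22, 2.44], [-1.43, 4.57], [0, 2.65], [-2.85, 2.85]. Speed limits (rad/s): [2.79, 2.79, 3.14, 3.14, 3.14, 3.14].

## Interface

Orientations are given as a unit quaternion [x, y, z, w].
In Python, from station import sense, vision, order gives the robot as it stands.
- The arm moves only by the shell command python3 -m crank 'ROWS' [OPENING] [FORCE]. ROWS is JSON, a list of rows, each an object with "dp": the shift along the world's x, y, z in units of 30 mm (1.0 is 30 mm), a list of three; "angular": the turn, a rotation vector about the world's x, y, z in degrees, a list of three. In form: [{"dp": [dx, dy, dz], "angular": [ax, ay, az]}, ...]. A call has 1 to 20 rows; each row shifts and turns the commanded pose from where the row before left it; what a row does not reach is not made up. A row lasts 1/10 s, in which the tool goes at most 50 mm and 8.59 degrees, less where a joint would pass 70% of its speed; a pose out of reach is approached as far as the arm can. A call is refused whole if a number of a shift passes 1 or a number of a turn 8.59, either way. A call with a gripper value outside its range is refused whole. OPENING is the closure, from 0 (fully open) to 1 (shut), set as the call begins (- or left out, the last holds). The fingers move at their own pace and stop on an object; FORCE is the grip in N (left out, the last holds). Time passes only in rows, so rows that do not move let the fingers close. It gives the time, the measured TCP pose, the force, the opening and the grip force at its end, in the units of the state.
- sense(): the state, without advancing time (a new reading comes with each control period).
- vision.snapshot(name): name is "scene" or "side" or "wrist"; returns a dict with "image" (400x640x3 uint8, blue, green, red), "range_z" (400x640 float32, m along the optical axis (not along the pixel's ray), 0 where there is no reading), "mtx" (3x3 intrinsics, pixels), "pose" (4x4, takes a point from camera to world coordinates); the wrist camera has in their place "mount" (4x4, takes a point from camera to tool coordinates, whose origin is the TCP and whose axes are the flange's). Camera axes: x right, y down, z forward; pixel columns grow to the right and rows downward; lengths in m; the calibration is good to about 2 mm. A picture is of the moment at which its call begins: read the wrist's pose just before it.
- order.sign_off(): hands the job in; it is judged then, once.
The state is a dict: "t": time; "q": joint angles; "qd": joint speeds; "tau": joint torques, N m; "tcp_pos": TCP position; "tool_rot": TCP orientation; "force": force on the tool from outside, world axes, zero at the start; "ft_torque": the same for the moment, N m; "finger_gap": opening from 0.0 (shut) to 1.0 (fully open); "gripper_force": force on a finger pad.
Only numpy, scipy, OpenCV 4.12 (cv2) and the standard library are available. Lean on these libraries where they do the work, as an engineer would, in place of code of your own. Each camera call takes 0.05 s, during which the arm holds its last target. There are 200 camera calls.

## Task

Get the herb dryer ready and start it: first turn its dial back to off, at the stop, then slide every tray that is there down over the shaft, one on another, and put the cover on top. Only then turn the dial to five clicks from off, let go of it, and push the start button fully down; never push it while the dial stands anywhere else, and leave the other things on the worktop where they are.

Things in the scene. Friction and masses are not known exactly. Their poses are not given: they have to be found in the camera images.
- dryer: herb dryer, white, fixed: round deck 120 mm across with an upright steel shaft in its centre, and a control panel 120 mm deep running from the deck along the dryer's own -y, to 225 mm from the shaft. Tops of deck and panel are 36 mm above the worktop. Origin: on the shaft axis at worktop height, z up; at yaw 0 the panel lies to the right as seen from the robot
- shaft_foot (a point): point on the shaft axis at the deck's top, axes as the dryer's. The shaft is 20 mm in diameter and rises 62 mm above this point, with a coned tip (last 7 mm)
- dial_grip (a point): on the dial's upright axis, 30 mm above the panel. Dial: black disc 52 mm across, top 9 mm above the panel; across it an upright bar 50 mm long, 14 mm thick, from 9 to 35 mm above the panel (grip across its thickness, from above; TCP at this point leaves the tips 2 mm over the disc). Axes turn with the dial: x along the bar, -x to the pointer end (white line). At x 0, y -138 mm of the dryer
- dial (a joint): dial angle, rad: 0 = off, at its stop (pointer along the dryer's own -x, at the long mark), growing clockwise seen from above to 4.712 at the other stop. Clicks every 0.524 rad (30 degrees): rest positions 0 to 9 clicks, a mark on the panel at each. About 0.1 N m to leave a rest position; let go within 0.2 rad of one, it snaps into it
- start_top (a point): centre of the top of the black round start button, 24 mm across, 21 mm above the panel, standing in a grey collar; at x 0, y -202 mm of the dryer. It is pushed straight down
- start (a joint): travel of the start button, 0 up to 0.005 m fully down; springs back; fully down takes 5 N
- cover: loose round grey cover, 0.12 kg: disc 108 mm across, 4 mm thick (6 mm at the edge); in the middle an upright hub, 36 mm outside diameter, closed on top 35 mm above the underside (grip it across, from above); from below the hub has a blind bore, 25 mm diameter, 29 mm deep, for the shaft. Origin: centre of its underside, z up. Seated, it rests on the top tray's sleeve
- tray_a: loose round grey tray 100 mm across, 0.1 kg; None if absent. Origin: centre of its underside (three 1 mm feet), z up. Floor top at 3 mm, rim 12.5 mm high and 3 mm thick; in the middle an upright sleeve, 36 mm outside diameter, from 1 to 19 mm above the underside, with a 24 mm bore right through (grip it across, from above; 29 mm free to the rim). Trays stack sleeve on sleeve, 18 mm pitch
- tray_b: loose round grey tray 100 mm across, 0.1 kg; None if absent. Origin: centre of its underside (three 1 mm feet), z up. Floor top at 3 mm, rim 12.5 mm high and 3 mm thick; in the middle an upright sleeve, 36 mm outside diameter, from 1 to 19 mm above the underside, with a 24 mm bore right through (grip it across, from above; 29 mm free to the rim). Trays stack sleeve on sleeve, 18 mm pitch
- tray_c: loose round grey tray 100 mm across, 0.1 kg; None if absent. Origin: centre of its underside (three 1 mm feet), z up. Floor top at 3 mm, rim 12.5 mm high and 3 mm thick; in the middle an upright sleeve, 36 mm outside diameter, from 1 to 19 mm above the underside, with a 24 mm bore right through (grip it across, from above; 29 mm free to the rim). Trays stack sleeve on sleeve, 18 mm pitch
- marker_a: bystander, not part of the job: pen-shaped marker 135 mm long, 17 mm thick, lying; origin at its underside
- garlic_a: bystander, not part of the job: garlic bulb, 56 mm; origin at its underside
- lemon_a: bystander, not part of the job: lemon, 71 mm long; origin at its underside
- label_tape: bystander, not part of the job: flat roll of tape, 96 mm across, 25 mm high; origin at its underside
- salt_shaker: bystander, not part of the job: salt shaker, 44 mm across, 90 mm high; origin at its underside
- peach_jar: bystander, not part of the job: filled jar, 68 mm across, 99 mm high; origin at its underside
- onion_a: bystander, not part of the job: onion, 84 mm; origin at its underside
Mind the look-alikes: they are no part of the job. Leave any green look-alike of the cover alone.

How it is judged:
By the outcome, as a careful person would: the job done as asked, in the order asked, and still so for the second after the job is handed in, with the robot touching nothing.
Of tray_a, tray_b, tray_c only 2 to 3 are there at a start; the rules pass over those that are not, and their reading is None.
At some moment in a run one of tray_a, tray_b, tray_c, cover may be knocked a few centimetres aside while the robot is not near it.
It also fails if it takes over 208 s, if anything falls off the work surface, if the arm or the gripper's body presses on something with over 40 N, if the wrist force passes 120 N, or if a joint passes its speed limit or range.

## Working session

There is one attempt and no reset: what is moved stays moved. The work goes in short steps, Python scripts to look and compute and a shell command to move; the robot and the scene stay as the last step left them, time stands still between calls to the robot, and variables do not carry over. Pictures are saved under pics/ and viewed, at most 14 in all, crops included, and the job is handed in when it is done.

```bash
ls; mkdir -p pics
python3 - <<'E'
from station import sense, vision
import cv2,pickle
s=sense(); print({k:s[k] for k in('t','tcp_pos','tool_rot','finger_gap','force')})
for n in('scene','side'):
    d=vision.snapshot(n); pickle.dump(d,open(f'{n}.pkl','wb')); cv2.imwrite(f'pics/{n}0.png',d['image']); print(n,d['mtx'].tolist(),d['pose'].round(3).tolist())
E
```

```text
pics
{'t': 0.0, 'tcp_pos': array([0.23250626, 0.57941168, 0.24901865]), 'tool_rot': array([ 1.89771108e-01,  9.81827755e-01, -1.01769002e-03, -3.89068954e-04]), 'finger_gap': 0.999109880063831, 'force': array([0.23201712, 0.09220281, 0.11612061])}
scene [[474.955197001909, 0.0, 322.8689689107976], [0.0, 474.955197001909, 199.1684165179234], [0.0, 0.0, 1.0]] [[-0.982, -0.065, 0.178, 0.148], [-0.189, 0.436, -0.88, 1.534], [-0.02, -0.897, -0.441, 0.879], [0.0, 0.0, 0.0, 1.0]]
side [[480.5392397931811, 0.0, 327.8121593856654], [0.0, 480.5392397931811, 198.21429840118714], [0.0, 0.0, 1.0]] [[0.956, -0.127, 0.265, -0.048], [-0.294, -0.39, 0.873, -1.923], [-0.007, -0.912, -0.41, 0.92], [0.0, 0.0, 0.0, 1.0]]
```

View pics/scene0.png

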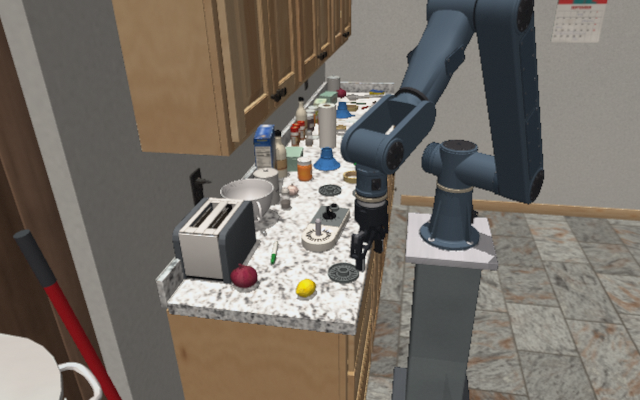

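View pics/side0.png

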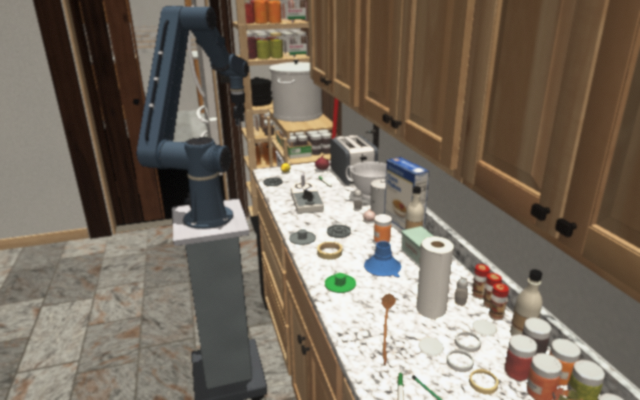

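```bash
cat > h.py <<'E'
import numpy as np,pickle,cv2
def w(d,u,v,T=None):
    T=d['pose'] if T is None else T
    z=d['range_z'][v,u]; K=d['mtx']
    return (T@np.array([(u-K[0,2])/K[0,0]*z,(v-K[1,2])/K[1,1]*z,z,1]))[:3]
def cloud(d,T=None):
    T=d['pose'] if T is None else T
    z=d['range_z'].astype(float); K=d['mtx']; v,u=np.mgrid[:400,:640]
    P=np.stack([(u-K[0,2])/K[0,0]*z,(v-K[1,2])/K[1,1]*z,z,np.ones_like(z)],-1)@T.T
    P[z==0]=np.nan
    return P[...,:3]
def wristT(s,d):
    from scipy.spatial.transform import Rotation as R
    T=np.eye(4);T[:3,:3]=R.from_quat(s['tool_rot']).as_matrix();T[:3,3]=s['tcp_pos'];return T@d['mount']
E
python3 - <<'E'
from h import *
a=pickle.load(open('scene.pkl','rb'));b=pickle.load(open('side.pkl','rb'))
A=cv2.resize(a['image'][170:300,230:400],(800,int(130*800/170)))[:600]
B=cv2.resize(b['image'][165:295,255:425],(800,int(130*800/170)))[:600]
cv2.imwrite('pics/A.png',A);cv2.imwrite('pics/B.png',B)
for d,pts in((a,[(343,270),(319,228),(331,212),(330,190),(305,288),(244,276)]),(b,[(273,181),(339,229),(302,237),(340,281),(330,250),(304,185),(382,230)])):
    for p in pts: print(p,w(d,*p).round(3))
E
```

```text
(343, 270) [0.34  0.291 0.01 ]
(319, 228) [0.446 0.142 0.07 ]
(331, 212) [0.427 0.014 0.067]
(330, 190) [ 0.486 -0.294  0.01 ]
(305, 288) [0.427 0.446 0.043]
(244, 276) [0.616 0.432 0.054]
(273, 181) [0.337 0.281 0.018]
(339, 229) [ 0.496 -0.286  0.007]
(302, 237) [ 0.332 -0.321  0.017]
(340, 281) [ 0.374 -0.664  0.025]
(330, 250) [ 0.416 -0.418 -0.003]
(304, 185) [0.455 0.121 0.045]
(382, 230) [ 0.611 -0.451  0.068]
```

View pics/A.png

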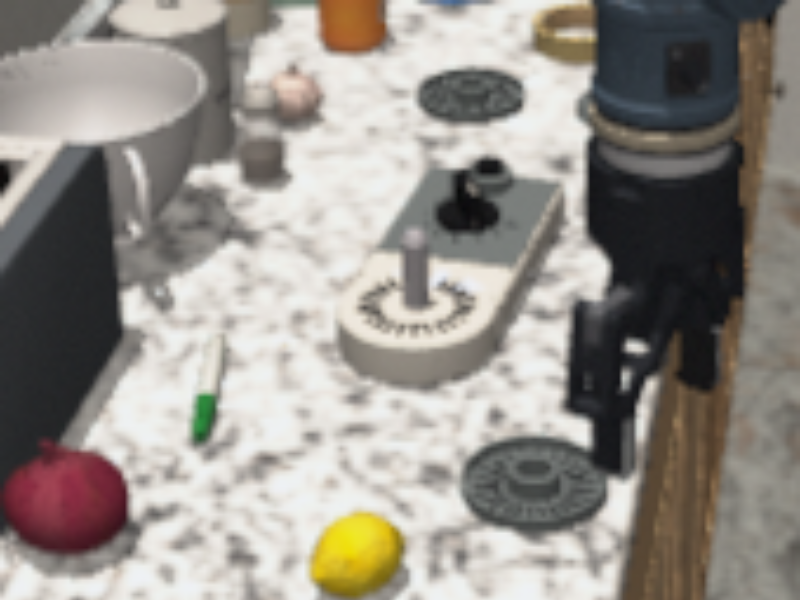

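View pics/B.png

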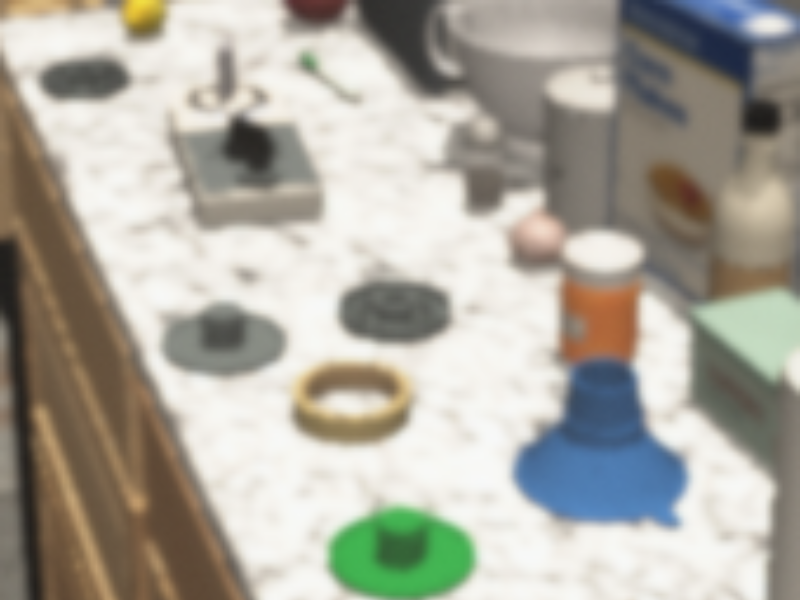

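Two trays are visible: scene (343,270) and side (339,229). The grey cover is at side (302,237). The look-alikes are a green cover at side (340,281), a tape roll at (330,250) and a blue funnel at (382,230). The dryer's shaft is at scene (319,228) and its dial at (331,212). I'm moving above the dryer to look from close by.

```bash
python3 -m crank '[{"dp":[0.33,-0.93,0],"angular":[0,0,0]},{"dp":[0.33,-0.93,0],"angular":[0,0,0]},{"dp":[0.33,-0.93,0],"angular":[0,0,0]},{"dp":[0.33,-0.93,0],"angular":[0,0,0]},{"dp":[0.33,-0.93,0],"angular":[0,0,0]},{"dp":[0.33,-0.93,0],"angular":[0,0,0]},{"dp":[0.33,-0.93,0],"angular":[0,0,0]},{"dp":[0.33,-0.93,0],"angular":[0,0,0]},{"dp":[0.33,-0.93,0],"angular":[0,0,0]},{"dp":[0.33,-0.93,0],"angular":[0,0,0]},{"dp":[0.33,-0.93,0],"angular":[0,0,0]},{"dp":[0.33,-0.93,0],"angular":[0,0,0]},{"dp":[0.33,-0.93,0],"angular":[0,0,0]},{"dp":[0.33,-0.93,0],"angular":[0,0,0]},{"dp":[0.33,-0.93,0],"angular":[0,0,0]},{"dp":[0.33,-0.93,0],"angular":[0,0,0]},{"dp":[0.33,-0.93,0],"angular":[0,0,0]},{"dp":[0.33,-0.93,0],"angular":[0,0,0]},{"dp":[0.33,-0.93,0],"angular":[0,0,0]},{"dp":[0,0,0],"angular":[0,0,0]}]'
cat > snap.py <<'E'
import sys,time
from station import sense,vision
from h import *
n=sys.argv[1]
s=sense();d=vision.snapshot('wrist');d['T']=wristT(s,d);pickle.dump(d,open(n+'.pkl','wb'))
cv2.imwrite(f'pics/{n}.png',d['image']);print(s['t'],s['tcp_pos'].round(4),s['q'].round(2))
E
python3 snap.py w1; python3 -c "
from h import *
d=pickle.load(open('w1.pkl','rb'));print(d['mount'].round(3),d['mtx'][0,0])"
```

```text
t: 2.1
tcp_pos: [0.4227, 0.0472, 0.2501]
tool_rot: [0.192, 0.981, -0.0, 0.001]
force: [-0.5, 0.3, -0.0]
finger_gap: 1.002
gripper_force: 0.0
2.1 [0.4227 0.0472 0.2501] [-0.15  0.26  1.91 -0.    0.97 -1.34]
[[-0.    -0.953 -0.303  0.077]
 [ 1.    -0.001  0.001 -0.   ]
 [-0.002 -0.303  0.953 -0.124]
 [ 0.     0.     0.     1.   ]] 330.3011406340672
```

View pics/w1.png

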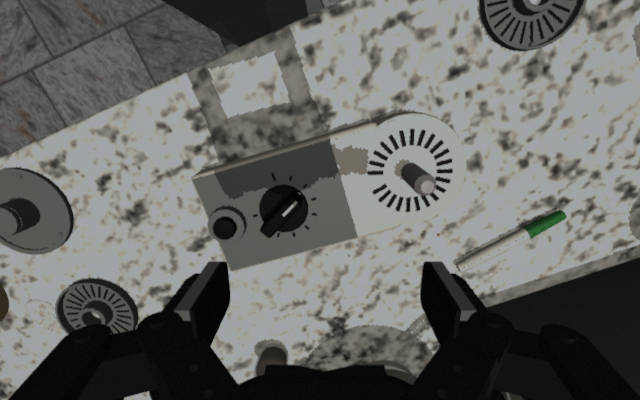

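```bash
cat > fit.py <<'E'
from h import *
def circ(P,c0,R,zlo,zhi,it=8,mode='mean'):
    """centre of the points in a z band around c0: min enclosing circle centre and mean"""
    c=np.array(c0,float)
    for _ in range(it):
        m=(P[...,2]>zlo)&(P[...,2]<zhi)&(np.hypot(P[...,0]-c[0],P[...,1]-c[1])<R)
        q=P[m][:,:2]
        if len(q)<5: return c,0,0
        cc,r=cv2.minEnclosingCircle(q.astype(np.float32)); c=np.array(cc)
    return c.round(4),q.mean(0).round(4),round(r,4),len(q),np.median(P[m][:,2]).round(4)
E
python3 - <<'E'
from fit import *
d=pickle.load(open('w1.pkl','rb'));P=cloud(d,d['T'])
for n,u,v in(('shafttip',427,187),('deck',390,220),('panel',240,185),('button',224,229),('dialtop',278,218),('tray1',530,15),('cover',15,215),('tray2',97,315),('desk',150,230)):
    print(n,P[v,u].round(4))
s=P[187,427]; b=P[229,224]
print('shaft',circ(P,s[:2],.03,.075,.105)); print('button',circ(P,b[:2],.016,.053,.065))
print('deck',circ(P,s[:2],.075,.030,.045,1))
dl=s[:2]+(b[:2]-s[:2])*138/202; print('dial~',dl,circ(P,dl,.035,.055,.08))
m=(P[...,2]>.062)&(P[...,2]<.08)&(np.hypot(P[...,0]-dl[0],P[...,1]-dl[1])<.035)
print(cv2.minAreaRect(P[m][:,:2].astype(np.float32)*1000))
E
```

```text
shafttip [0.4537 0.13   0.0991]
deck [0.4979 0.094  0.036 ]
panel [ 0.4004 -0.0399  0.0369]
button [ 0.4332 -0.0691  0.0577]
dialtop [ 0.4392 -0.0086  0.0714]
tray1 [0.3571 0.2953 0.0038]
cover [ 0.3384 -0.2856  0.0326]
tray2 [ 4.944e-01 -3.094e-01  4.000e-04]
desk [ 0.4154 -0.1806 -0.001 ]
shaft (array([0.4532, 0.13  ]), array([0.4502, 0.1285]), 0.0102, 504, np.float64(0.0947))
button (array([ 0.4331, -0.0706]), array([ 0.4322, -0.0695]), 0.0122, 387, np.float64(0.0571))
deck (array([0.4524, 0.1204]), array([0.4483, 0.1207]), 0.0691, 11182, np.float64(0.0366))
dial~ [ 0.4396906 -0.0060404] (array([ 0.4398, -0.0063]), array([ 0.4374, -0.005 ]), 0.025, 788, np.float64(0.0709))
((439.10333251953125, -6.62303352355957), (14.100796699523926, 49.49872589111328), 24.078763961791992)
```

The wrist view confirms the dial at (285,208), with the pointer's white line at its right end (292,204). Also in view are the start button (224,228), shaft tip (427,187), one tray (530,15), the other (97,305) and the cover (20,215). The pointer reads about 2 clicks from off.

```bash
python3 - <<'E'
from fit import *
d=pickle.load(open('w1.pkl','rb'));P=cloud(d,d['T']);g=d['image'].min(-1)
m=(P[...,2]>.06)&(P[...,2]<.08)&(np.hypot(P[...,0]-.4397,P[...,1]+.006)<.03)&(g>150)
print('white',m.sum(),P[m].mean(0)-[.4397,-.006,0])
E
python3 -m crank '[{"dp":[0.094,-0.297,-0.72],"angular":[0,0,-7.33]},{"dp":[0.094,-0.297,-0.72],"angular":[0,0,-7.33]},{"dp":[0.094,-0.297,-0.72],"angular":[0,0,-7.33]},{"dp":[0.094,-0.297,-0.72],"angular":[0,0,-7.33]},{"dp":[0.094,-0.297,-0.72],"angular":[0,0,-7.33]},{"dp":[0.094,-0.297,-0.72],"angular":[0,0,-7.33]},{"dp":[0,0,0],"angular":[0,0,0]},{"dp":[0,0,0],"angular":[0,0,0]}]' 0.4 40
```

```text
white 20 [-0.0046198   0.00943151  0.07175013]
t: 2.95
tcp_pos: [0.4372, -0.0027, 0.1203]
tool_rot: [0.542, 0.84, -0.0, -0.001]
force: [0.4, 0.5, 0.9]
finger_gap: 0.602
gripper_force: 0.0
```

```bash
python3 -m crank '[{"dp":[0.04,-0.06,-0.6],"angular":[0,0,0]},{"dp":[0.04,-0.06,-0.6],"angular":[0,0,0]},{"dp":[0,0,-0.6],"angular":[0,0,0]},{"dp":[0,0,0],"angular":[0,0,0]},{"dp":[0,0,0],"angular":[0,0,0]}]' && python3 -m crank '[{"dp":[0,0,0],"angular":[0,0,0]},{"dp":[0,0,0],"angular":[0,0,0]},{"dp":[0,0,0],"angular":[0,0,0]},{"dp":[0,0,0],"angular":[0,0,0]},{"dp":[0,0,0],"angular":[0,0,0]},{"dp":[0,0,0],"angular":[0,0,0]}]' 1 50
```

```text
t: 3.45
tcp_pos: [0.4404, -0.0066, 0.0673]
tool_rot: [0.543, 0.84, 0.0, 0.0]
force: [-0.7, -0.8, 0.4]
finger_gap: 0.6
gripper_force: 0.0
t: 4.05
tcp_pos: [0.4396, -0.0075, 0.0675]
tool_rot: [0.543, 0.84, -0.0, -0.0]
force: [-3.6, -3.8, 8.2]
finger_gap: 0.151
gripper_force: 49.4
```

```bash
python3 -m crank '[{"dp":[0,0,0],"angular":[0,0,6.8]},{"dp":[0,0,0],"angular":[0,0,6.8]},{"dp":[0,0,0],"angular":[0,0,6.8]},{"dp":[0,0,0],"angular":[0,0,6.8]},{"dp":[0,0,0],"angular":[0,0,6.8]},{"dp":[0,0,0],"angular":[0,0,6.8]},{"dp":[0,0,0],"angular":[0,0,6.8]},{"dp":[0,0,0],"angular":[0,0,6.8]},{"dp":[0,0,0],"angular":[0,0,6.8]},{"dp":[0,0,0],"angular":[0,0,0]},{"dp":[0,0,0],"angular":[0,0,0]}]'; python3 -c "
from station import sense
s=sense();print(s['ft_torque'])"
```

```text
t: 5.15
tcp_pos: [0.4398, -0.0071, 0.0675]
tool_rot: [0.042, 0.999, 0.0, 0.0]
force: [-1.8, -1.3, 7.4]
finger_gap: 0.155
gripper_force: 50.0
[ 0.01756313  0.36893295 -0.56942289]
```

```bash
python3 -m crank '[{"dp":[0,0,0],"angular":[0,0,0]},{"dp":[0,0,0],"angular":[0,0,0]},{"dp":[0,0,0],"angular":[0,0,0]},{"dp":[0,0,0.75],"angular":[0,0,0]},{"dp":[0,0,0.75],"angular":[0,0,0]},{"dp":[0,0,0.75],"angular":[0,0,0]},{"dp":[0,0,0.75],"angular":[0,0,0]},{"dp":[-0.16,0.86,0.39],"angular":[0,0,0]},{"dp":[-0.16,0.86,0.39],"angular":[0,0,0]},{"dp":[-0.16,0.86,0.39],"angular":[0,0,0]},{"dp":[-0.16,0.86,0.39],"angular":[0,0,0]},{"dp":[-0.16,0.86,0.39],"angular":[0,0,0]},{"dp":[-0.16,0.86,0.39],"angular":[0,0,0]},{"dp":[-0.16,0.86,0.39],"angular":[0,0,0]},{"dp":[-0.16,0.86,0.39],"angular":[0,0,0]},{"dp":[0,0,0],"angular":[0,0,0]},{"dp":[0,0,0],"angular":[0,0,0]}]' 0.4; python3 snap.py w2
cat > find.py <<'E'
# python3 find.py name x y zlo zhi R : hub/ring centre near x,y
import sys
from fit import *
n=sys.argv[1];x,y,zl,zh,R=map(float,sys.argv[2:7]);d=pickle.load(open(n+'.pkl','rb'));P=cloud(d,d['T']);print(circ(P,(x,y),R,zl,zh))
E
python3 find.py w2 .35 .29 .015 .025 .035; python3 find.py w2 .35 .29 .008 .025 .07;python3 find.py w2 .453 .13 .08 .105 .03;python3 find.py w2 .44 -.006 .062 .08 .035
```

```text
t: 6.85
tcp_pos: [0.4015, 0.1994, 0.2499]
tool_rot: [0.04, 0.999, -0.0, 0.0]
force: [1.2, -0.6, -0.2]
finger_gap: 0.603
gripper_force: 0.0
6.85 [0.4015 0.1994 0.2499] [ 0.21  0.29  1.86 -0.    0.99 -1.28]
(array([0.3395, 0.299 ]), array([0.3392, 0.2989]), 0.0178, 567, np.float64(0.0189))
(array([0.3396, 0.2994]), array([0.338 , 0.3013]), 0.0502, 1710, np.float64(0.0129))
(array([0.4527, 0.1303]), array([0.4488, 0.1318]), 0.01, 358, np.float64(0.094))
(array([ 0.4393, -0.0058]), array([ 0.4377, -0.0046]), 0.0252, 855, np.float64(0.0707))
```

View pics/w2.png

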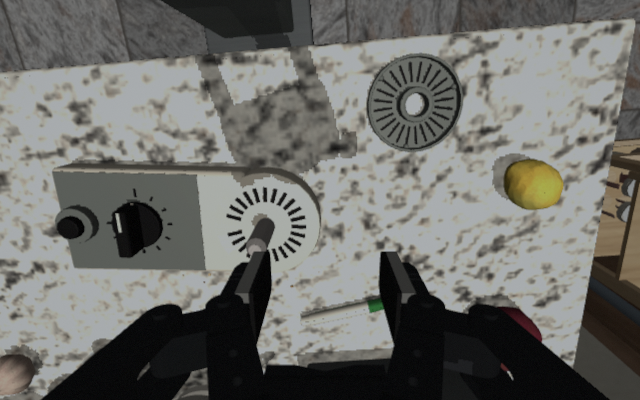

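The dial now stands at off: in the image the pointer (118,222) points towards the robot. The tray's sleeve is at (0.3395, 0.299), image (414,103). I'm going to grasp it.

```bash
python3 -m crank '[{"dp":[-0.258,0.415,-0.75],"angular":[0,0,0]},{"dp":[-0.258,0.415,-0.75],"angular":[0,0,0]},{"dp":[-0.258,0.415,-0.75],"angular":[0,0,0]},{"dp":[-0.258,0.415,-0.75],"angular":[0,0,0]},{"dp":[-0.258,0.415,-0.75],"angular":[0,0,0]},{"dp":[-0.258,0.415,-0.75],"angular":[0,0,0]},{"dp":[-0.258,0.415,-0.75],"angular":[0,0,0]},{"dp":[-0.258,0.415,-0.75],"angular":[0,0,0]},{"dp":[0,0,0],"angular":[0,0,0]},{"dp":[0,0,0],"angular":[0,0,0]}]'; python3 snap.py w3;python3 find.py w3 .3395 .299 .015 .025 .035; python3 find.py w3 .34 .3 .008 .025 .07
```

```text
t: 7.9
tcp_pos: [0.3399, 0.2979, 0.0696]
tool_rot: [0.041, 0.999, -0.001, -0.001]
force: [0.3, 0.2, 0.2]
finger_gap: 0.597
gripper_force: 0.0
7.9 [0.3399 0.2979 0.0696] [ 0.47  0.64  2.   -0.    0.5  -1.02]
(array([0.3388, 0.2993]), array([0.338 , 0.2994]), 0.0179, 1671, np.float64(0.019))
(array([0.3393, 0.2994]), array([0.3372, 0.2995]), 0.0503, 4883, np.float64(0.013))
```

```bash
python3 -m crank '[{"dp":[-0.03,0.04,-0.5],"angular":[0,0,0]},{"dp":[0,0,-0.5],"angular":[0,0,0]},{"dp":[0,0,-0.5],"angular":[0,0,0]},{"dp":[0,0,0],"angular":[0,0,0]},{"dp":[0,0,0],"angular":[0,0,0]}]' && python3 -m crank '[{"dp":[0,0,0],"angular":[0,0,0]},{"dp":[0,0,0],"angular":[0,0,0]},{"dp":[0,0,0],"angular":[0,0,0]},{"dp":[0,0,0],"angular":[0,0,0]},{"dp":[0,0,0],"angular":[0,0,0]}]' 1 40
```

```text
t: 8.45
tcp_pos: [0.3399, 0.2997, 0.0259]
tool_rot: [0.041, 0.999, 0.0, 0.001]
force: [-0.3, -0.5, 0.1]
finger_gap: 0.599
gripper_force: 0.0
t: 8.95
tcp_pos: [0.3398, 0.3005, 0.0263]
tool_rot: [0.041, 0.999, 0.001, 0.001]
force: [-0.5, 0.6, 5.6]
finger_gap: 0.401
gripper_force: 39.3
```

```bash
python3 -m crank '[{"dp":[0,0,0.9],"angular":[0,0,0]},{"dp":[0,0,0.9],"angular":[0,0,0]},{"dp":[0,0,0.9],"angular":[0,0,0]},{"dp":[0.543,-0.81,0.25],"angular":[0,0,0]},{"dp":[0.543,-0.81,0.25],"angular":[0,0,0]},{"dp":[0.543,-0.81,0.25],"angular":[0,0,0]},{"dp":[0.543,-0.81,0.25],"angular":[0,0,0]},{"dp":[0.543,-0.81,0.25],"angular":[0,0,0]},{"dp":[0.543,-0.81,0.25],"angular":[0,0,0]},{"dp":[0.543,-0.81,0.25],"angular":[0,0,0]},{"dp":[0,0,0],"angular":[0,0,0]},{"dp":[0,0,0],"angular":[0,0,0]},{"dp":[0,0,0],"angular":[0,0,0]}]'; python3 snap.py w4; python3 -c "
from fit import *
d=pickle.load(open('w4.pkl','rb'));P=cloud(d,d['T'])
print(circ(P,(.453,.130),.035,.148,.16));print(circ(P,(.453,.130),.07,.140,.16));print(circ(P,(.453,.13),.022,.07,.105))"
```

```text
t: 10.25
tcp_pos: [0.4516, 0.1304, 0.1584]
tool_rot: [0.04, 0.999, 0.0, -0.001]
force: [-0.9, -0.4, -1.7]
finger_gap: 0.402
gripper_force: 40.2
10.25 [0.4516 0.1304 0.1584] [ 0.04  0.47  1.9   0.    0.77 -1.45]
(array([0.4453, 0.1308]), array([0.4484, 0.1305]), 0.0309, 3564, np.float64(0.1511))
(array([0.4509, 0.1303]), array([0.4459, 0.1306]), 0.0503, 8855, np.float64(0.1452))
(array([0.453, 0.13 ]), 0, 0)
```

View pics/w4.png

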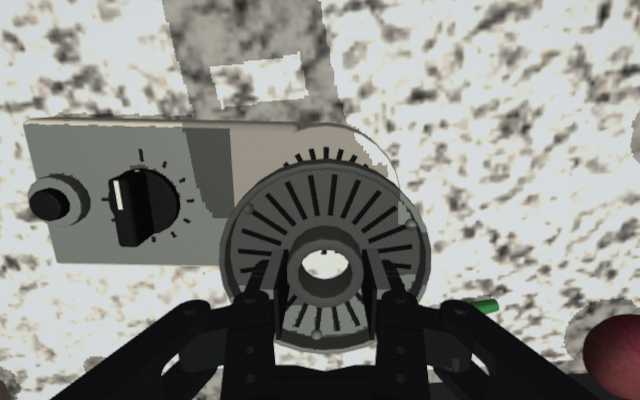

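The tray is held level with its bore at (325,262). Its centre is about 2 mm short of the shaft in x, so I'm correcting that and lowering.

```bash
python3 -m crank '[{"dp":[0.067,0,-0.4],"angular":[0,0,0]},{"dp":[0,0,-0.4],"angular":[0,0,0]},{"dp":[0,0,-0.4],"angular":[0,0,0]},{"dp":[0,0,-0.4],"angular":[0,0,0]},{"dp":[0,0,-0.4],"angular":[0,0,0]},{"dp":[0,0,0],"angular":[0,0,0]},{"dp":[0,0,0],"angular":[0,0,0]}]'
```

```text
t: 11.0
tcp_pos: [0.4545, 0.1304, 0.0978]
tool_rot: [0.04, 0.999, -0.0, -0.001]
force: [-0.0, 0.1, -1.2]
finger_gap: 0.4
gripper_force: 40.2
```

```bash
python3 -m crank '[{"dp":[-0.02,0,-0.4],"angular":[0,0,0]},{"dp":[0,0,-0.4],"angular":[0,0,0]},{"dp":[0,0,-0.35],"angular":[0,0,0]},{"dp":[0,0,0],"angular":[0,0,0]},{"dp":[0,0,0],"angular":[0,0,0]}]'
```

```text
t: 11.5
tcp_pos: [0.4545, 0.13, 0.0641]
tool_rot: [0.041, 0.999, 0.0, -0.0]
force: [1.4, -0.8, -1.0]
finger_gap: 0.401
gripper_force: 40.3
```

```bash
python3 -m crank '[{"dp":[0,0,-0.06],"angular":[0,0,0]},{"dp":[0,0,0],"angular":[0,0,0]}]' && python3 -m crank '[{"dp":[0,0,0],"angular":[0,0,0]},{"dp":[0,0,0],"angular":[0,0,0]},{"dp":[0,0,0],"angular":[0,0,0]},{"dp":[0,0,0.8],"angular":[0,0,0]},{"dp":[0,0,0.8],"angular":[0,0,0]},{"dp":[0,0,0.8],"angular":[0,0,0]},{"dp":[0,-0.9,0.8],"angular":[0,0,0]},{"dp":[0,-0.9,0.8],"angular":[0,0,0]},{"dp":[0,-0.9,0.8],"angular":[0,0,0]},{"dp":[0,-0.9,0.8],"angular":[0,0,0]},{"dp":[0,-0.9,0],"angular":[0,0,0]},{"dp":[0,-0.9,0],"angular":[0,0,0]},{"dp":[0,-0.9,0],"angular":[0,0,0]},{"dp":[0,-0.9,0],"angular":[0,0,0]},{"dp":[0,-0.9,0],"angular":[0,0,0]},{"dp":[0,-0.9,0],"angular":[0,0,0]},{"dp":[0,-0.9,0],"angular":[0,0,0]},{"dp":[0,-0.9,0],"angular":[0,0,0]},{"dp":[0,0,0],"angular":[0,0,0]},{"dp":[0,0,0],"angular":[0,0,0]}]' 0.4; python3 snap.py w5;python3 find.py w5 .49 -.29 .015 .025 .035; python3 find.py w5 .49 -.29 .008 .025 .07;python3 find.py w5 .335 -.3 .025 .045 .04;python3 find.py w5 .453 .13 .046 .052 .07
```

```text
t: 11.7
tcp_pos: [0.4549, 0.13, 0.0626]
tool_rot: [0.041, 0.999, 0.0, 0.001]
force: [0.7, 0.8, 0.3]
finger_gap: 0.408
gripper_force: 40.4
t: 13.7
tcp_pos: [0.454, -0.194, 0.23]
tool_rot: [0.041, 0.999, 0.0, -0.0]
force: [0.1, 0.6, -0.2]
finger_gap: 0.6
gripper_force: 0.0
13.7 [ 0.454 -0.194  0.23 ] [-0.63  0.38  1.78  0.    0.98 -2.12]
(array([ 0.4894, -0.3008]), array([ 0.4887, -0.3007]), 0.0182, 496, np.float64(0.0189))
(array([ 0.4896, -0.3011]), array([ 0.4891, -0.3023]), 0.0503, 1620, np.float64(0.0129))
(array([ 0.3384, -0.3034]), array([ 0.3388, -0.302 ]), 0.0182, 1430, np.float64(0.0348))
(array([0.4599, 0.1026]), array([0.4577, 0.0873]), 0.042, 465, np.float64(0.0484))
```

View pics/w5.png

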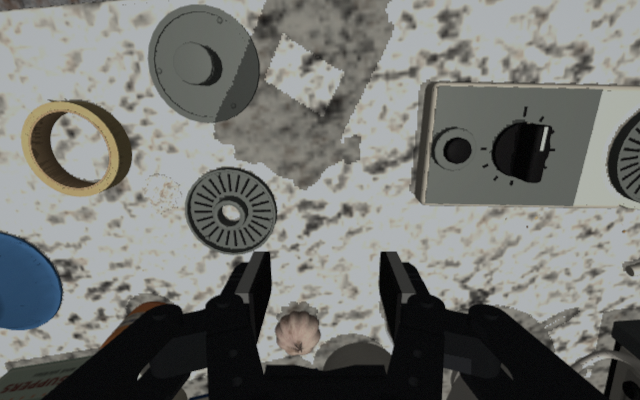

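```bash
python3 -c "
from fit import *
d=pickle.load(open('w5.pkl','rb'));P=cloud(d,d['T']);r=np.hypot(P[...,0]-.4895,P[...,1]+.301)
m=(r>.055)&(r<.14)&(P[...,2]>.03)&(P[...,2]<.12);print(m.sum(), r[m].min() if m.any() else '', P[m][:5] if m.any() else '')
d=pickle.load(open('side.pkl','rb'));P=cloud(d);r=np.hypot(P[...,0]-.4895,P[...,1]+.301)
m=(r>.055)&(r<.16)&(P[...,2]>.03)&(P[...,2]<.12);print(m.sum(), P[m].mean(0),r[m].min())"
python3 -m crank '[{"dp":[0.11,-0.36,-0.55],"angular":[0,0,0]},{"dp":[0.12,-0.36,-0.55],"angular":[0,0,0]},{"dp":[0.12,-0.36,-0.55],"angular":[0,0,0]},{"dp":[0.12,-0.36,-0.55],"angular":[0,0,0]},{"dp":[0.12,-0.36,-0.55],"angular":[0,0,0]},{"dp":[0.12,-0.36,-0.55],"angular":[0,0,0]},{"dp":[0.12,-0.36,-0.55],"angular":[0,0,0]},{"dp":[0.12,-0.36,-0.55],"angular":[0,0,0]},{"dp":[0.12,-0.36,-0.55],"angular":[0,0,0]},{"dp":[0.12,-0.36,-0.4],"angular":[0,0,0]},{"dp":[0,0,0],"angular":[0,0,0]},{"dp":[0,0,0],"angular":[0,0,0]}]';python3 snap.py w6;python3 find.py w6 .49 -.30 .015 .025 .035; python3 find.py w6 .49 -.30 .008 .025 .07
```

```text
169 0.13373624472316198 [[ 0.34971936 -0.30166495  0.03572686]
 [ 0.34971622 -0.3010837   0.03483036]
 [ 0.34969708 -0.30056382  0.03374471]
 [ 0.34980487 -0.2995289   0.03411969]
 [ 0.3499246  -0.29844754  0.03463511]]
111 [ 0.55256489 -0.32384829  0.0517821 ] 0.13511634963535685
t: 14.95
tcp_pos: [0.4901, -0.3013, 0.0698]
tool_rot: [0.04, 0.999, 0.0, -0.0]
force: [-0.2, -0.8, 0.1]
finger_gap: 0.599
gripper_force: 0.0
14.95 [ 0.4901 -0.3013  0.0698] [-0.75  0.72  1.69  0.    0.73 -2.24]
(array([ 0.4892, -0.3014]), array([ 0.4884, -0.3013]), 0.018, 1688, np.float64(0.019))
(array([ 0.4895, -0.3014]), array([ 0.4875, -0.3011]), 0.0501, 4891, np.float64(0.013))
```

```bash
python3 -m crank '[{"dp":[-0.02,0,-0.5],"angular":[0,0,0]},{"dp":[0,0,-0.5],"angular":[0,0,0]},{"dp":[0,0,-0.5],"angular":[0,0,0]},{"dp":[0,0,0],"angular":[0,0,0]},{"dp":[0,0,0],"angular":[0,0,0]}]' && python3 -m crank '[{"dp":[0,0,0],"angular":[0,0,0]},{"dp":[0,0,0],"angular":[0,0,0]},{"dp":[0,0,0],"angular":[0,0,0]},{"dp":[0,0,0],"angular":[0,0,0]},{"dp":[0,0,0],"angular":[0,0,0]}]' 1 40
```

```text
t: 15.5
tcp_pos: [0.4893, -0.3017, 0.0242]
tool_rot: [0.041, 0.999, 0.0, -0.0]
force: [1.0, 0.2, 0.1]
finger_gap: 0.598
gripper_force: 0.0
t: 16.0
tcp_pos: [0.4899, -0.3024, 0.0253]
tool_rot: [0.041, 0.999, -0.0, 0.0]
force: [-0.6, -0.6, 4.2]
finger_gap: 0.402
gripper_force: 39.9
```

```bash
python3 -m crank '[{"dp":[0,0,0.9],"angular":[0,0,0]},{"dp":[0,0,0.9],"angular":[0,0,0]},{"dp":[0,0,0.9],"angular":[0,0,0]},{"dp":[0,0,0.9],"angular":[0,0,0]},{"dp":[-0.076,0.9,0.06],"angular":[0,0,0]},{"dp":[-0.076,0.9,0.06],"angular":[0,0,0]},{"dp":[-0.076,0.9,0.06],"angular":[0,0,0]},{"dp":[-0.076,0.9,0.06],"angular":[0,0,0]},{"dp":[-0.076,0.9,0.06],"angular":[0,0,0]},{"dp":[-0.076,0.9,0.06],"angular":[0,0,0]},{"dp":[-0.076,0.9,0.06],"angular":[0,0,0]},{"dp":[-0.076,0.9,0.06],"angular":[0,0,0]},{"dp":[-0.076,0.9,0.06],"angular":[0,0,0]},{"dp":[-0.076,0.9,0.06],"angular":[0,0,0]},{"dp":[-0.076,0.9,0.06],"angular":[0,0,0]},{"dp":[-0.076,0.9,0.06],"angular":[0,0,0]},{"dp":[-0.076,0.9,0.06],"angular":[0,0,0]},{"dp":[-0.076,0.9,0.06],"angular":[0,0,0]},{"dp":[-0.076,0.9,0.06],"angular":[0,0,0]}]'; python3 -m crank '[{"dp":[-0.076,0.9,0.06],"angular":[0,0,0]},{"dp":[0,0,0],"angular":[0,0,0]},{"dp":[0,0,0],"angular":[0,0,0]},{"dp":[0,0,0],"angular":[0,0,0]}]'; python3 snap.py w7; python3 find.py w7 .4535 .13 .14 .16 .07
```

```text
t: 17.9
tcp_pos: [0.4549, 0.104, 0.1595]
tool_rot: [0.041, 0.999, 0.0, -0.0]
force: [1.1, 0.7, -0.0]
finger_gap: 0.401
gripper_force: 40.3
t: 18.3
tcp_pos: [0.453, 0.1293, 0.1613]
tool_rot: [0.041, 0.999, -0.0, -0.0]
force: [0.3, -0.1, -1.4]
finger_gap: 0.405
gripper_force: 40.3
18.3 [0.453  0.1293 0.1613] [ 0.04  0.47  1.9  -0.    0.78 -1.45]
(array([0.453 , 0.1293]), array([0.4486, 0.1298]), 0.0504, 11909, np.float64(0.1483))
```

```bash
python3 -m crank '[{"dp":[0,0.03,-0.4],"angular":[0,0,0]},{"dp":[0,0,-0.4],"angular":[0,0,0]},{"dp":[0,0,-0.4],"angular":[0,0,0]},{"dp":[0,0,-0.4],"angular":[0,0,0]},{"dp":[0,0,-0.4],"angular":[0,0,0]},{"dp":[0,0,0],"angular":[0,0,0]},{"dp":[0,0,0],"angular":[0,0,0]}]'; python3 -m crank '[{"dp":[0,0,-0.3],"angular":[0,0,0]},{"dp":[0,0,-0.3],"angular":[0,0,0]},{"dp":[0,0,-0.11],"angular":[0,0,0]},{"dp":[0,0,0],"angular":[0,0,0]},{"dp":[0,0,0],"angular":[0,0,0]}]'
```

```text
t: 19.05
tcp_pos: [0.4532, 0.1301, 0.1014]
tool_rot: [0.041, 0.999, -0.0, -0.0]
force: [-0.4, -0.3, -1.1]
finger_gap: 0.401
gripper_force: 40.3
t: 19.55
tcp_pos: [0.453, 0.1309, 0.0801]
tool_rot: [0.041, 0.999, -0.0, -0.0]
force: [0.4, 0.4, -1.2]
finger_gap: 0.406
gripper_force: 40.3
```

```bash
python3 -m crank '[{"dp":[0,0,0],"angular":[0,0,0]},{"dp":[0,0,0],"angular":[0,0,0]},{"dp":[0,0,0],"angular":[0,0,0]},{"dp":[0,0,0.8],"angular":[0,0,0]},{"dp":[0,0,0.8],"angular":[0,0,0]},{"dp":[0,0,0.8],"angular":[0,0,0]},{"dp":[0,0,0.8],"angular":[0,0,0]},{"dp":[-0.19,-0.9,0.15],"angular":[0,0,0]},{"dp":[-0.19,-0.9,0.15],"angular":[0,0,0]},{"dp":[-0.19,-0.9,0.15],"angular":[0,0,0]},{"dp":[-0.19,-0.9,0.15],"angular":[0,0,0]},{"dp":[-0.19,-0.9,0.15],"angular":[0,0,0]},{"dp":[-0.19,-0.9,0.15],"angular":[0,0,0]},{"dp":[-0.19,-0.9,0.15],"angular":[0,0,0]},{"dp":[-0.19,-0.9,0.15],"angular":[0,0,0]},{"dp":[-0.19,-0.9,0.15],"angular":[0,0,0]},{"dp":[-0.19,-0.9,0.15],"angular":[0,0,0]},{"dp":[-0.19,-0.9,0.15],"angular":[0,0,0]},{"dp":[-0.19,-0.9,0.15],"angular":[0,0,0]},{"dp":[0,0,0],"angular":[0,0,0]}]' 0.4; python3 snap.py w8;python3 find.py w8 .338 -.303 .025 .045 .04;python3 find.py w8 .338 -.303 .0 .009 .0
```

```text
t: 21.55
tcp_pos: [0.3852, -0.1965, 0.2311]
tool_rot: [0.042, 0.999, -0.002, 0.001]
force: [0.2, 0.3, -0.7]
finger_gap: 0.6
gripper_force: 0.0
21.55 [ 0.3852 -0.1965  0.2311] [-0.73  0.3   1.92 -0.    0.92 -2.22]
(array([ 0.3468, -0.282 ]), array([ 0.346 , -0.2811]), 0.0179, 1122, np.float64(0.035))
(array([ 0.338, -0.303]), 0, 0)
```

View pics/w8.png

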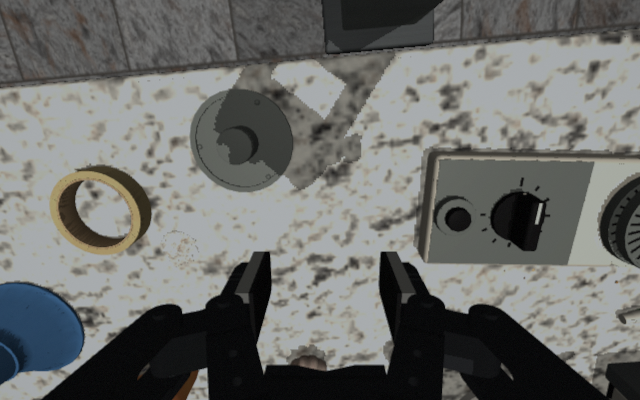

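The cover has been knocked aside, from y −0.303 to −0.282; it's now at image (240,143). The grey cover's hub is up. I'm moving over its new place.

```bash
python3 -m crank '[{"dp":[-0.18,-0.407,-0.743],"angular":[0,0,0]},{"dp":[-0.18,-0.407,-0.743],"angular":[0,0,0]},{"dp":[-0.18,-0.407,-0.743],"angular":[0,0,0]},{"dp":[-0.18,-0.407,-0.743],"angular":[0,0,0]},{"dp":[-0.18,-0.407,-0.743],"angular":[0,0,0]},{"dp":[-0.18,-0.407,-0.743],"angular":[0,0,0]},{"dp":[-0.18,-0.407,-0.743],"angular":[0,0,0]},{"dp":[0,0,0],"angular":[0,0,0]},{"dp":[0,0,0],"angular":[0,0,0]}]';python3 snap.py w9;python3 find.py w9 .347 -.282 .03 .045 .04
```

```text
t: 22.5
tcp_pos: [0.3467, -0.2773, 0.0741]
tool_rot: [0.041, 0.999, 0.001, -0.001]
force: [-0.2, -0.1, -0.4]
finger_gap: 0.601
gripper_force: 0.0
22.5 [ 0.3467 -0.2773  0.0741] [-0.93  0.63  2.02  0.    0.5  -2.42]
(array([ 0.3462, -0.2825]), array([ 0.3452, -0.2823]), 0.0181, 3112, np.float64(0.0353))
```

Correct y by −5 mm, lower to 26 mm, and grip.

```bash
python3 -m crank '[{"dp":[-0.01,-0.17,-0.1],"angular":[0,0,0]},{"dp":[0,0,-0.5],"angular":[0,0,0]},{"dp":[0,0,-0.5],"angular":[0,0,0]},{"dp":[0,0,-0.5],"angular":[0,0,0]},{"dp":[0,0,0],"angular":[0,0,0]},{"dp":[0,0,0],"angular":[0,0,0]}]' && python3 -m crank '[{"dp":[0,0,0],"angular":[0,0,0]},{"dp":[0,0,0],"angular":[0,0,0]},{"dp":[0,0,0],"angular":[0,0,0]},{"dp":[0,0,0],"angular":[0,0,0]},{"dp":[0,0,0],"angular":[0,0,0]}]' 1 40
```

```text
t: 23.15
tcp_pos: [0.347, -0.2838, 0.0268]
tool_rot: [0.04, 0.999, -0.0, 0.0]
force: [-0.6, 0.3, 0.5]
finger_gap: 0.601
gripper_force: 0.0
t: 23.65
tcp_pos: [0.347, -0.2842, 0.0271]
tool_rot: [0.041, 0.999, -0.001, 0.001]
force: [0.5, -0.1, 7.6]
finger_gap: 0.403
gripper_force: 39.6
```

```bash
python3 -m crank '[{"dp":[0,0,0.9],"angular":[0,0,0]},{"dp":[0,0,0.9],"angular":[0,0,0]},{"dp":[0,0,0.9],"angular":[0,0,0]},{"dp":[0,0,0.9],"angular":[0,0,0]},{"dp":[0.222,0.863,0.06],"angular":[0,0,0]},{"dp":[0.222,0.863,0.06],"angular":[0,0,0]},{"dp":[0.222,0.863,0.06],"angular":[0,0,0]},{"dp":[0.222,0.863,0.06],"angular":[0,0,0]},{"dp":[0.222,0.863,0.06],"angular":[0,0,0]},{"dp":[0.222,0.863,0.06],"angular":[0,0,0]},{"dp":[0.222,0.863,0.06],"angular":[0,0,0]},{"dp":[0.222,0.863,0.06],"angular":[0,0,0]},{"dp":[0.222,0.863,0.06],"angular":[0,0,0]},{"dp":[0.222,0.863,0.06],"angular":[0,0,0]},{"dp":[0.222,0.863,0.06],"angular":[0,0,0]},{"dp":[0.222,0.863,0.06],"angular":[0,0,0]},{"dp":[0.222,0.863,0.06],"angular":[0,0,0]},{"dp":[0.222,0.863,0.06],"angular":[0,0,0]},{"dp":[0.222,0.863,0.06],"angular":[0,0,0]}]'; python3 -m crank '[{"dp":[0.222,0.863,0.06],"angular":[0,0,0]},{"dp":[0,0,0],"angular":[0,0,0]},{"dp":[0,0,0],"angular":[0,0,0]},{"dp":[0,0,0],"angular":[0,0,0]}]'; python3 snap.py w10; python3 find.py w10 .4535 .13 .165 .18 .035; python3 find.py w10 .4535 .13 .13 .16 .065
```

```text
t: 25.55
tcp_pos: [0.4462, 0.1058, 0.1613]
tool_rot: [0.04, 0.999, -0.0, -0.0]
force: [0.3, 0.4, -1.2]
finger_gap: 0.402
gripper_force: 40.4
t: 25.95
tcp_pos: [0.4524, 0.1299, 0.1628]
tool_rot: [0.041, 0.999, -0.0, -0.001]
force: [-0.3, -0.3, -1.4]
finger_gap: 0.408
gripper_force: 40.4
25.95 [0.4524 0.1299 0.1628] [ 0.04  0.47  1.9  -0.    0.78 -1.45]
(array([0.4461, 0.1301]), array([0.449 , 0.1299]), 0.0311, 6918, np.float64(0.1708))
(array([0.452 , 0.1297]), array([0.4366, 0.131 ]), 0.0542, 23351, np.float64(0.1402))
```

```bash
python3 -m crank '[{"dp":[0.035,0.015,-0.4],"angular":[0,0,0]},{"dp":[0,0,-0.4],"angular":[0,0,0]},{"dp":[0,0,-0.4],"angular":[0,0,0]},{"dp":[0,0,-0.3],"angular":[0,0,0]},{"dp":[0,0,0],"angular":[0,0,0]},{"dp":[0,0,0],"angular":[0,0,0]}]'; python3 -m crank '[{"dp":[0,0,-0.25],"angular":[0,0,0]},{"dp":[0,0,-0.25],"angular":[0,0,0]},{"dp":[0,0,-0.06],"angular":[0,0,0]},{"dp":[0,0,0],"angular":[0,0,0]},{"dp":[0,0,0],"angular":[0,0,0]}]'
```

```text
t: 26.6
tcp_pos: [0.4541, 0.1305, 0.118]
tool_rot: [0.041, 0.999, -0.0, -0.0]
force: [-0.2, 0.9, -1.0]
finger_gap: 0.405
gripper_force: 40.4
t: 27.1
tcp_pos: [0.4542, 0.131, 0.1011]
tool_rot: [0.041, 0.999, -0.0, -0.0]
force: [0.5, 0.0, -0.9]
finger_gap: 0.406
gripper_force: 40.4
```

```bash
python3 -m crank '[{"dp":[0,0,0],"angular":[0,0,0]},{"dp":[0,0,0],"angular":[0,0,0]},{"dp":[0,0,0],"angular":[0,0,0]},{"dp":[0,0,0.8],"angular":[0,0,0]},{"dp":[0,0,0.8],"angular":[0,0,0]},{"dp":[0,0,0.8],"angular":[0,0,0]},{"dp":[0,0,0.8],"angular":[0,0,0]},{"dp":[-0.1,-0.7,0.3],"angular":[0,0,0]},{"dp":[-0.1,-0.7,0.3],"angular":[0,0,0]},{"dp":[-0.1,-0.7,0.3],"angular":[0,0,0]},{"dp":[-0.1,-0.7,0.3],"angular":[0,0,0]},{"dp":[-0.1,-0.7,0.3],"angular":[0,0,0]},{"dp":[0,0,0],"angular":[0,0,0]},{"dp":[0,0,0],"angular":[0,0,0]}]' 0.4; python3 snap.py w11;python3 find.py w11 .453 .13 .1 .12 .04;python3 find.py w11 .453 .13 .07 .085 .065;python3 find.py w11 .44 -.006 .062 .08 .035
```

```text
t: 28.5
tcp_pos: [0.4391, 0.0259, 0.2423]
tool_rot: [0.041, 0.999, 0.0, 0.0]
force: [-0.0, 0.4, -0.3]
finger_gap: 0.6
gripper_force: 0.0
28.5 [0.4391 0.0259 0.2423] [-0.2   0.29  1.89  0.    0.96 -1.68]
(array([0.4536, 0.1303]), array([0.4526, 0.1296]), 0.018, 1469, np.float64(0.1072))
(array([0.4542, 0.1307]), array([0.45  , 0.1295]), 0.0545, 9016, np.float64(0.0767))
(array([ 0.4395, -0.0079]), array([ 0.4382, -0.0066]), 0.0253, 819, np.float64(0.0711))
```

View pics/w11.png

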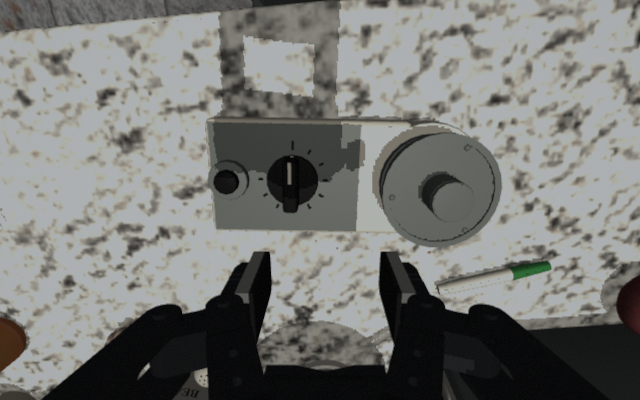

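The cover is seated (underside at about 0.073) and the dial is still at off, with the pointer at (291,165) facing the long mark (292,145). Next I grip the dial.

```bash
python3 -m crank '[{"dp":[0,-0.27,-0.73],"angular":[0,0,0]},{"dp":[0,-0.27,-0.73],"angular":[0,0,0]},{"dp":[0,-0.27,-0.73],"angular":[0,0,0]},{"dp":[0.02,-0.27,-0.73],"angular":[0,0,0]},{"dp":[0,0,-0.73],"angular":[0,0,-1]},{"dp":[0,0,-0.73],"angular":[0,0,0]},{"dp":[0,0,-0.73],"angular":[0,0,0]},{"dp":[0,0,-0.7],"angular":[0,0,0]},{"dp":[0,0,0],"angular":[0,0,0]},{"dp":[0,0,0],"angular":[0,0,0]}]' && python3 -m crank '[{"dp":[0,0,0],"angular":[0,0,0]},{"dp":[0,0,0],"angular":[0,0,0]},{"dp":[0,0,0],"angular":[0,0,0]},{"dp":[0,0,0],"angular":[0,0,0]},{"dp":[0,0,0],"angular":[0,0,0]},{"dp":[0,0,0],"angular":[0,0,0]}]' 1 50
```

```text
t: 29.55
tcp_pos: [0.4395, -0.0057, 0.0675]
tool_rot: [0.049, 0.999, 0.0, -0.001]
force: [0.2, -0.3, 0.3]
finger_gap: 0.598
gripper_force: 0.0
t: 30.15
tcp_pos: [0.4403, -0.007, 0.069]
tool_rot: [0.049, 0.999, -0.0, 0.001]
force: [-1.0, -3.9, 5.7]
finger_gap: 0.151
gripper_force: 51.9
```

```bash
python3 -m crank '[{"dp":[0,0,0],"angular":[0,0,-7.9]},{"dp":[0,0,0],"angular":[0,0,-7.9]},{"dp":[0,0,0],"angular":[0,0,-7.9]},{"dp":[0,0,0],"angular":[0,0,-7.9]},{"dp":[0,0,0],"angular":[0,0,-7.9]},{"dp":[0,0,0],"angular":[0,0,-7.9]},{"dp":[0,0,0],"angular":[0,0,-7.9]},{"dp":[0,0,0],"angular":[0,0,-7.9]},{"dp":[0,0,0],"angular":[0,0,-7.9]},{"dp":[0,0,0],"angular":[0,0,-7.9]},{"dp":[0,0,0],"angular":[0,0,-7.9]},{"dp":[0,0,0],"angular":[0,0,-7.9]},{"dp":[0,0,0],"angular":[0,0,-7.9]},{"dp":[0,0,0],"angular":[0,0,-7.9]},{"dp":[0,0,0],"angular":[0,0,-7.9]},{"dp":[0,0,0],"angular":[0,0,-7.9]},{"dp":[0,0,0],"angular":[0,0,-7.9]},{"dp":[0,0,0],"angular":[0,0,-7.9]},{"dp":[0,0,0],"angular":[0,0,-7.9]},{"dp":[0,0,0],"angular":[0,0,0]}]';python3 -c "
from station import sense
import numpy as np
s=sense();q=s['tool_rot'];print(s['ft_torque'],2*np.degrees(np.arctan2(q[1],q[0]))-90)"
```

```text
t: 32.15
tcp_pos: [0.4384, -0.0074, 0.069]
tool_rot: [0.978, 0.21, -0.001, 0.0]
force: [-4.7, -8.2, 8.4]
finger_gap: 0.15
gripper_force: 52.3
[-1.61266388  0.95051742 -0.03584304] -65.78923639476355
```

```bash
python3 -m crank '[{"dp":[0,0,0],"angular":[0,0,0]},{"dp":[0,0,0],"angular":[0,0,0]},{"dp":[0,0,0],"angular":[0,0,0]},{"dp":[0,0,0.5],"angular":[0,0,0]},{"dp":[0,0,0.8],"angular":[0,0,0]},{"dp":[0,0,0.8],"angular":[0,0,0]},{"dp":[0,0,0.8],"angular":[0,0,0]},{"dp":[0,-0.4,0.4],"angular":[0,0,8]},{"dp":[0,-0.4,0],"angular":[0,0,8]},{"dp":[0,-0.4,0],"angular":[0,0,8]},{"dp":[0,-0.4,0],"angular":[0,0,8]},{"dp":[0,-0.4,0],"angular":[0,0,8]},{"dp":[0,0,0],"angular":[0,0,8]},{"dp":[0,0,0],"angular":[0,0,8]},{"dp":[0,0,0],"angular":[0,0,0]},{"dp":[0,0,0],"angular":[0,0,0]}]' 0.6; python3 snap.py w12
python3 - <<'E'
from fit import *
d=pickle.load(open('w12.pkl','rb'));P=cloud(d,d['T']);g=d['image'].min(-1)
near=(np.hypot(P[...,0]-.4397,P[...,1]+.0065)<.03)&(P[...,2]>.062)&(P[...,2]<.08)
print(cv2.minAreaRect(P[near][:,:2].astype(np.float32)*1000)); m=near&(g>150); print('white',m.sum(),P[m].mean(0)-[.4397,-.0065,0] if m.any() else'')
print(circ(P,(.433,-.0706),.016,.052,.065))
E
```

```text
t: 33.75
tcp_pos: [0.4398, -0.0663, 0.1668]
tool_rot: [0.766, 0.643, 0.0, -0.0]
force: [0.4, -1.0, -0.0]
finger_gap: 0.402
gripper_force: 0.0
33.75 [ 0.4398 -0.0663  0.1668] [-0.4   0.43  1.96  0.    0.75 -0.23]
((439.71826171875, -6.8345794677734375), (49.87498092651367, 14.0303955078125), 24.237056732177734)
white 128 [0.01300845 0.0051188  0.07158697]
(array([ 0.4334, -0.07  ]), array([ 0.4336, -0.0692]), 0.0119, 728, np.float64(0.057))
```

View pics/w12.png

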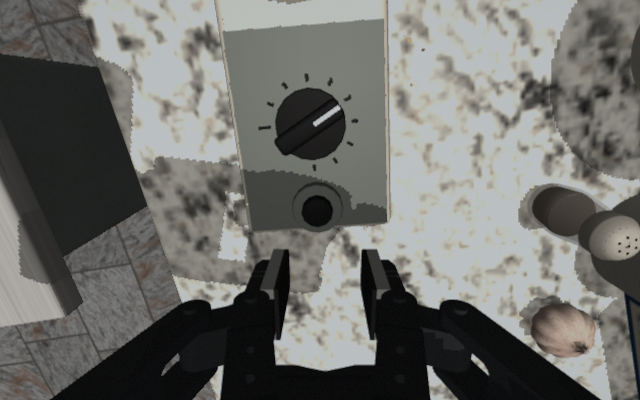

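```bash
python3 - <<'E'
from fit import *
d=pickle.load(open('w12.pkl','rb'));P=cloud(d,d['T']);r=np.hypot(P[...,0]-.4334,P[...,1]+.0702)
for a in range(0,22,2):
    m=(r>=a/1e3)&(r<(a+2)/1e3); print(a,m.sum(),np.percentile(P[m][:,2],[10,50,90]).round(4))
E
python3 -m crank '[{"dp":[-0.1,-0.06,-0.7],"angular":[0,0,0]},{"dp":[-0.1,-0.06,-0.7],"angular":[0,0,0]},{"dp":[0,0,-0.6],"angular":[0,0,0]},{"dp":[0,0,-0.3],"angular":[0,0,0]},{"dp":[0,0,0],"angular":[0,0,0]},{"dp":[0,0,0],"angular":[0,0,0]},{"dp":[0,0,0],"angular":[0,0,0]}]' 1 40
```

```text
0 20 [0.0566 0.0572 0.0578]
2 61 [0.0565 0.0573 0.058 ]
4 105 [0.0563 0.0571 0.058 ]
6 155 [0.0564 0.0573 0.058 ]
8 185 [0.0563 0.0571 0.058 ]
10 514 [0.0507 0.0573 0.1832]
12 477 [0.0478 0.1686 0.1876]
14 1152 [0.048  0.2227 0.23  ]
16 1739 [0.0483 0.2272 0.2317]
18 1156 [0.0426 0.1858 0.2307]
20 1215 [0.0366 0.1979 0.2305]
t: 34.5
tcp_pos: [0.4344, -0.0702, 0.0986]
tool_rot: [0.765, 0.644, 0.0, 0.001]
force: [-0.5, -0.7, -0.0]
finger_gap: -0.002
gripper_force: 0.0
```

```bash
python3 -m crank '[{"dp":[-0.03,0,-0.3],"angular":[0,0,0]},{"dp":[0,0,-0.3],"angular":[0,0,0]},{"dp":[0,0,-0.2],"angular":[0,0,0]},{"dp":[0,0,0],"angular":[0,0,0]}]'; python3 -m crank '[{"dp":[0,0,-0.05],"angular":[0,0,0]},{"dp":[0,0,-0.05],"angular":[0,0,0]},{"dp":[0,0,-0.05],"angular":[0,0,0]},{"dp":[0,0,0],"angular":[0,0,0]},{"dp":[0,0,0],"angular":[0,0,0]}]'
```

```text
t: 34.9
tcp_pos: [0.4328, -0.07, 0.0731]
tool_rot: [0.765, 0.644, -0.0, -0.0]
force: [-0.2, -0.1, 2.7]
finger_gap: 0.002
gripper_force: 1.6
t: 35.4
tcp_pos: [0.4328, -0.07, 0.0706]
tool_rot: [0.765, 0.644, 0.0, 0.0]
force: [-2.3, 0.9, 15.2]
finger_gap: 0.002
gripper_force: 7.6
```

```bash
python3 -m crank '[{"dp":[0,0,0.2],"angular":[0,0,0]},{"dp":[0,0,0.6],"angular":[0,0,0]},{"dp":[0,0,0.9],"angular":[0,0,0]},{"dp":[0,0,0.9],"angular":[0,0,0]},{"dp":[0,-0.5,0.9],"angular":[0,0,0]},{"dp":[0,-0.5,0.9],"angular":[0,0,0]},{"dp":[0,-0.5,0.9],"angular":[0,0,0]},{"dp":[0,-0.5,0.9],"angular":[0,0,0]},{"dp":[0,0,0],"angular":[0,0,0]},{"dp":[0,0,0],"angular":[0,0,0]}]'; python3 snap.py w13
python3 - <<'E'
from fit import *
d=pickle.load(open('w13.pkl','rb'));P=cloud(d,d['T'])
near=(np.hypot(P[...,0]-.4397,P[...,1]+.0065)<.03)&(P[...,2]>.062)&(P[...,2]<.08)
print(cv2.minAreaRect(P[near][:,:2].astype(np.float32)*1000))
print(circ(P,(.4334,-.0702),.016,.050,.065),circ(P,(.453,.13),.04,.095,.12))
E
```

```text
t: 36.4
tcp_pos: [0.4326, -0.13, 0.2554]
tool_rot: [0.765, 0.644, 0.0, 0.0]
force: [0.3, 0.2, -0.1]
finger_gap: 0.002
gripper_force: 0.0
36.4 [ 0.4326 -0.13    0.2554] [-0.54  0.29  1.84  0.    1.01 -0.37]
((439.834228515625, -6.738100051879883), (49.79638671875, 14.280077934265137), 24.029373168945312)
(array([ 0.4346, -0.0677]), array([ 0.4337, -0.07  ]), 0.0144, 494, np.float64(0.057)) (array([0.453, 0.13 ]), 0, 0)
```

View pics/w13.png

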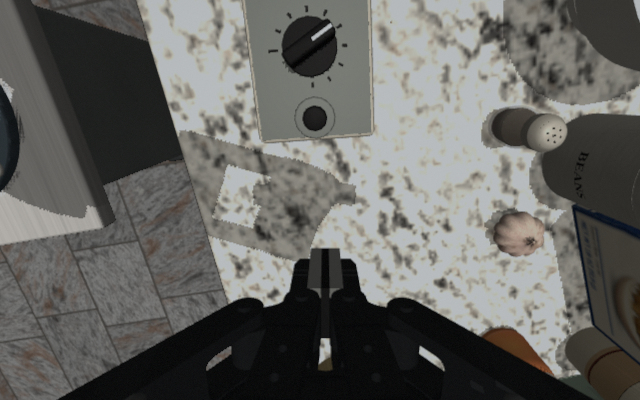

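The dial's pointer (322,32) is still at five clicks and the button has sprung back. One last look from the scene camera before handing in.

Run:
```python
from station import vision
from fit import *
d=vision.snapshot('scene');P=cloud(d);print(circ(P,(.453,.13),.04,.1,.115),circ(P,(.453,.13),.065,.07,.09))
cv2.imwrite('pics/end.png',cv2.resize(d['image'][80:310,160:420],(678,600)))
```

```text
(array([0.4555, 0.1327]), array([0.4522, 0.1366]), 0.0212, 56, np.float64(0.1067)) (array([0.453 , 0.1343]), array([0.4518, 0.143 ]), 0.0585, 347, np.float64(0.077))
```

View pics/end.png

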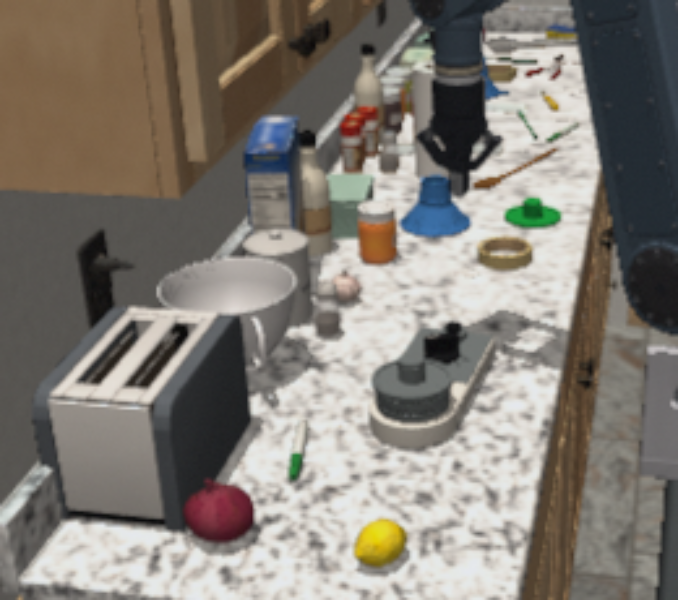

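The stack of two trays and the cover stands on the dryer at (411,395) in the crop. No third tray is in sight, and the other things are where they were.

```bash
python3 -c "
from station import order
print(order.sign_off())"
```

```text
the job is handed in; nothing more can be done
None
```

I turned the dial to off, stacked both trays there (no third was found) and the cover on the shaft, then set the dial to five clicks, let go, and pressed start fully down; I handed the job in at about 36 s.

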